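# Shim the rocking glaze scale

## Robot

A 6-joint arm with a two-finger parallel gripper is mounted at the origin on the work surface. World frame = base frame: x ahead of the robot, y to its left, z up, the work surface at z = 0. Lengths are in m, angles in rad, forces in N, time in s.
With the tool pointing down it reaches from about 0.35 to 0.775 m from the base axis. Payload 5.5 kg.
Tool frame: the origin (TCP) lies at the very end of the fingers, on their centre line; the grasp point (between the pads) lies 19 mm behind it (env.grip_depth is the distance from the TCP to the grasp point, in m); z points along the fingers, y is the direction in which the jaws open and shut (so a half turn about z gives the same grasp; the last joint's range is limited). The gripper opens to 85 mm and grips with 20 to 120 N. Pads are 22 mm wide; open, the fingers measure 114 mm over their backs; the gripper's body (76 mm by 85 mm) begins 54 mm behind the grasp point. The pads swing forward as they close: fully open they stand 13 mm farther back than shut.
Start: joints at [-1.479, 0.313, 0.046, 1.304, 0, 1.431], TCP at [0.132, -0.56, 0.203] pointing down, gripper open.
Joint ranges: [-2.76, 2.76], [-0.86, 1.69], [-1.03, 1.26], [-2.2, 2.34], [-1.47, 1.5], [-3.14, 3.14]. Speed limits (rad/s): [2.57, 2.57, 3.14, 3.14, 3.14, 3.14].

## Interface

Orientations are given as a unit quaternion [w, x, y, z].
In Python, from workcell import env gives the robot as it stands.
- The arm moves only by the tool step_arm, never from a script. Its argument "series" is a list of rows, each a list of 3 entries, a list of its own where there are three numbers: the shift along the world's x, y, z in cm, then the turn about the world's z in rad, then the closure in counts, from 0 (fully open) to 255 (shut). A call has 1 to 5 rows; each row is the pose to reach, as a shift and turn from the pose measured when the call began; what a row does not reach only later rows make up. A row lasts 1/8 s, in which the tool goes at most 62.5 mm and 10.7 degrees, less where a joint would pass 70% of its speed; a pose out of reach is approached as far as the arm can. A call with a gripper value outside its range is refused whole. The fingers move at their own pace and stop on an object; "newtons" is the grip in N (left out, the last holds). Time passes only in rows, so rows that repeat a pose let the fingers close. It gives the time, the measured TCP pose, the force and the opening at its end, in the units of the state.
- env.get_state(): the state, without advancing time (a new reading comes with each control period).
- env.read_camera(name): name is "side" or "top" or "wrist"; returns a dict with "frame" (420x560x3 uint8, red, green, blue), "vertical_fov" (degrees; the focal length in pixels is half the picture's height over the tangent of half this angle, whatever the lens; pixels are square), "cx", "cy" (the principal point, pixels), "dist_coeffs" ([k1, k2, p1, p2, k3] as OpenCV has them; the pictures are not rectified), "camera_from_world" (4x4, takes a point from world to camera coordinates). Camera axes: x right, y down, z forward; pixel columns grow to the right and rows downward; lengths in m; the calibration is good to about 2 mm. A picture is of the moment at which its call begins. There is no depth.
- env.hand_in(): hands the job in, once; it reports no verdict.
The state is a dict: "clock": time; "joint_pos": joint angles; "qvel": joint speeds; "tau": joint torques, N m; "tcp_pos": TCP position; "orientation": TCP orientation; "wrist_force": force on the tool from outside, world axes, zero at the start; "ft_torque": the same for the moment, N m; "finger_gap": finger opening in m.
Only numpy, scipy, OpenCV 4.12 (cv2) and the standard library are available. Lean on these libraries where they do the work, as an engineer would, in place of code of your own. Each camera call takes 0.05 s, during which the arm holds its last target.

## Task

The white glaze scale leans and rocks because its foot under the orange dot is too short. Push the wooden wedge along the table, thin end first, under that foot until the scale stands level and no longer rocks, then press down lightly with closed fingers on the blue dot at the opposite corner to check that it stays put, and draw back. Do not pick up or pinch anything, do not shove the scale out of its place, and leave the other things on the table alone.

Things in the scene. Friction and masses are not known exactly. Their poses are not given: they have to be found in the camera images.
- scale: Loose white bench scale, 200 (x) by 180 (y), 52 mm high, 2.4 kg. Origin: middle of footprint, level with the undersides of its full feet; x to its back, y to its left, z up when level. Housing z 16 to 44; flat steel plate x -35 to 100, y +-85, top z 52. Starts leaning about 0.085 rad down to its short front-left foot, opposite foot in the air. Lifting the short foot 9 mm levels it.
- short_foot (a point): Lowest point of the short foot (28 mm rubber dome, 9 mm shorter than the other three; feet at x +-80, y +-70 in the scale's frame), at x -80, y +70, z +9 mm in the scale's frame, under the orange dot on the housing. It bears on the table with about 4 N; driving the wedge under it takes some 5 to 12 N. Too much wedge tips the scale the other way.
- test_corner (a point): Top of the steel plate at the blue dot (18 mm across), at x +70, y -60, z +52 mm in the scale's frame, nearly above the foot opposite the short one. Rigid. It sinks as the short foot rises.
- wedge: Loose wooden wedge, 110 long (x), 44 mm wide (y), 60 g. Origin: centre of its underside. Thin end 1.5 high at x +55; thick end, an upright face 20 high to push on, at x -55; even slope between (9 mm high 10 mm ahead of the origin). Starts flat on the table left of the scale, thin end 35 to 85 mm short of the short foot and turned roughly towards it. Stays where it is left.
- bottle_a: Amber glaze bottle, 34 mm diameter, 85 mm high, loose; origin at the centre of its underside. Leave alone.
- bottle_b: Blue glaze bottle, the same size. Leave alone.
- bottle_c: Green glaze bottle, the same size. Leave alone.
- bowl: White ceramic bowl, 90 mm across, 45 mm high, loose; origin at the centre of its underside. Leave alone.
Mind the look-alikes: they are no part of the job. Of the things that look like the wedge, the smallest one is meant.

How it is judged:
By the outcome, as a careful person would: the job done as asked, in the order asked, and still so for the second after the job is handed in, with the robot touching nothing.
It also fails if it takes over 54 s, if anything falls off the work surface, if the arm or the gripper's body presses on something with over 40 N, if the wrist force passes 120 N, or if a joint passes its speed limit or range.

## Working session

There is one attempt and no reset: what is moved stays moved. The work goes in short steps, Python scripts to look and compute and a tool call to move; the robot and the scene stay as the last step left them, time stands still between calls to the robot, and variables do not carry over. Pictures are saved under pics/ and viewed, and the job is handed in when it is done.

Besides the shell and the picture viewer there is one more tool, called after "Request:" by a JSON object that holds its "op" and its "data", one argument or row to a line. step_arm: Moves the arm, as the interface text tells. Its arguments: {"type":"object","properties":{"series":{"type":"array"},"newtons":{"type":"number"}},"required":["series"]}

```bash
mkdir -p pics; ls
cat > h.py <<'E'
import numpy as np, cv2, pickle
from workcell import env
def snap(n,tag):
    c=env.read_camera(n); pickle.dump(c,open(f'pics/{tag}.pkl','wb'))
    cv2.imwrite(f'pics/{tag}.png',c['frame'][:,:,::-1]); return c
def load(tag): return pickle.load(open(f'pics/{tag}.pkl','rb'))
def K(c):
    f=c['frame'].shape[0]/2/np.tan(np.radians(c['vertical_fov'])/2)
    return np.array([[f,0,c['cx']],[0,f,c['cy']],[0,0,1]])
def world(c,px,z):
    px=np.array(px,float).reshape(-1,1,2)
    u=cv2.undistortPoints(px,K(c),np.array(c['dist_coeffs'])).reshape(-1,2)
    T=np.array(c['camera_from_world']);R=T[:3,:3];t=T[:3,3];o=-R.T@t
    d=np.c_[u,np.ones(len(u))]@R
    s=(np.asarray(z)-o[2])/d[:,2]
    return o+d*s[:,None]
def proj(c,P):
    T=np.array(c['camera_from_world'])
    return cv2.projectPoints(np.array(P,float).reshape(-1,3),cv2.Rodrigues(T[:3,:3])[0],T[:3,3],K(c),np.array(c['dist_coeffs']))[0].reshape(-1,2)
E
python3 - <<'E'
from h import *
for n in ['top','side']:
    c=snap(n,n+'0'); T=np.array(c['camera_from_world']); print(n,-T[:3,:3].T@T[:3,3],T[2,:3])
print(env.get_state())
E
```

```text
pics
top [ 0.38929493 -0.09136977  1.38709229] [ 0.09860552 -0.01192918 -0.9950551 ]
side [ 0.228271   -0.84222273  0.74874639] [ 0.28663215  0.70296711 -0.65090649]
{'clock': 0.1, 'joint_pos': array([-1.47861072e+00,  3.13893224e-01,  4.51211944e-02,  1.30364198e+00,
       -2.75334881e-05,  1.43123985e+00]), 'qvel': array([ 0.00113641, -0.00174201,  0.00257539, -0.00194492, -0.00046638,
       -0.00066664]), 'tau': array([ 2.65185976e-03, -4.81727350e+01,  2.99243098e+01,  1.27293082e-02,
       -1.00853115e-04,  4.35782823e-06]), 'tcp_pos': array([ 0.13202134, -0.55911953,  0.20262805]), 'orientation': array([-8.08939014e-04,  9.93294132e-01,  1.15611908e-01,  5.39305253e-06]), 'wrist_force': array([ 0.59233683, -0.31570715, -0.17254699]), 'ft_torque': array([-0.01221095,  0.01784009,  0.02247991]), 'finger_gap': 0.08560825029749898}
```

View pics/top0.png

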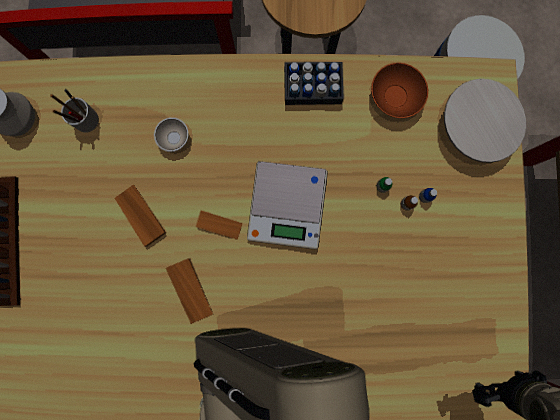

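View pics/side0.png

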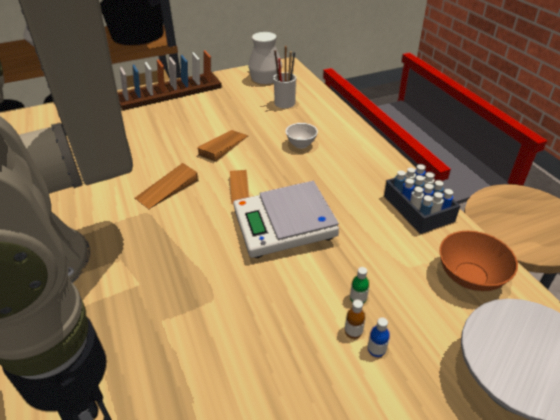

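Wedge candidates in the top view are (140,216), (219,224) and (189,290). The one at (219,224) is clearly the smallest, sits left of the scale and points at the orange dot at (255,233). I'll confirm it in a crop.

Run:
```python
from h import *
c=load('top0'); s=load('side0')
f=c['frame'][:,:,::-1]
cv2.imwrite('pics/cropA.png',cv2.resize(f[150:260,185:335],None,fx=5.3,fy=5.3,interpolation=cv2.INTER_CUBIC))
f=s['frame'][:,:,::-1]
cv2.imwrite('pics/cropB.png',cv2.resize(f[160:265,210:350],None,fx=5.7,fy=5.7,interpolation=cv2.INTER_CUBIC))
for a,b in [((117,192),(165,240)),((198,212),(242,237)),((168,262),(212,318))]:
    w=world(c,[a,b],[.0,.0]); print(w, np.linalg.norm(w[0]-w[1]))
print(world(c,[(255,233),(314,180)],[.04,.05]), world(s,[(242,203),(322,219)],[.04,.05]))
```

```text
[[0.57557848 0.3313281  0.        ]
 [0.45065461 0.20176459 0.        ]] 0.17997964583723713
[[0.52263429 0.11707246 0.        ]
 [0.45818273 0.00350008 0.        ]] 0.130585942617716
[[3.94324562e-01 1.93287729e-01 2.22044605e-16]
 [2.52485291e-01 7.96068740e-02 0.00000000e+00]] 0.18177380336763074
[[ 0.46605419 -0.03149358  0.04      ]
 [ 0.59706552 -0.17855457  0.05      ]] [[ 0.46482385 -0.03455693  0.04      ]
 [ 0.60378887 -0.16754547  0.05      ]]
```

View pics/cropA.png

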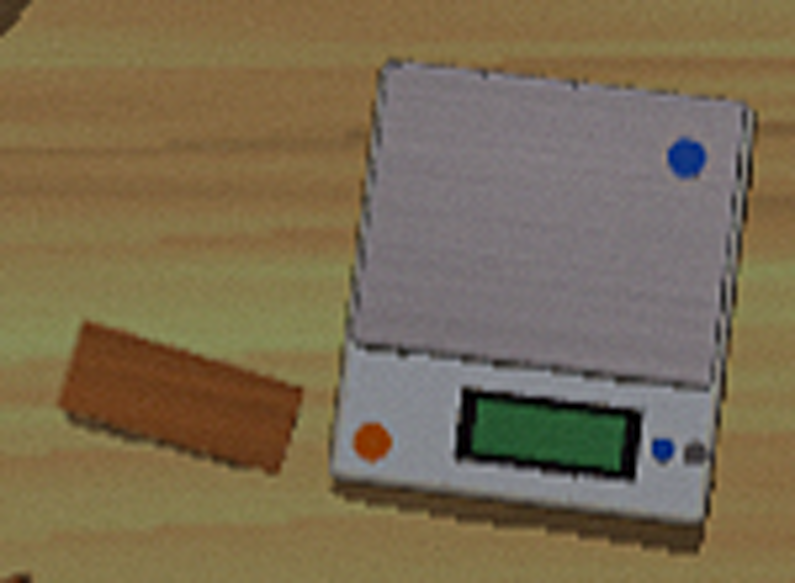

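View pics/cropB.png

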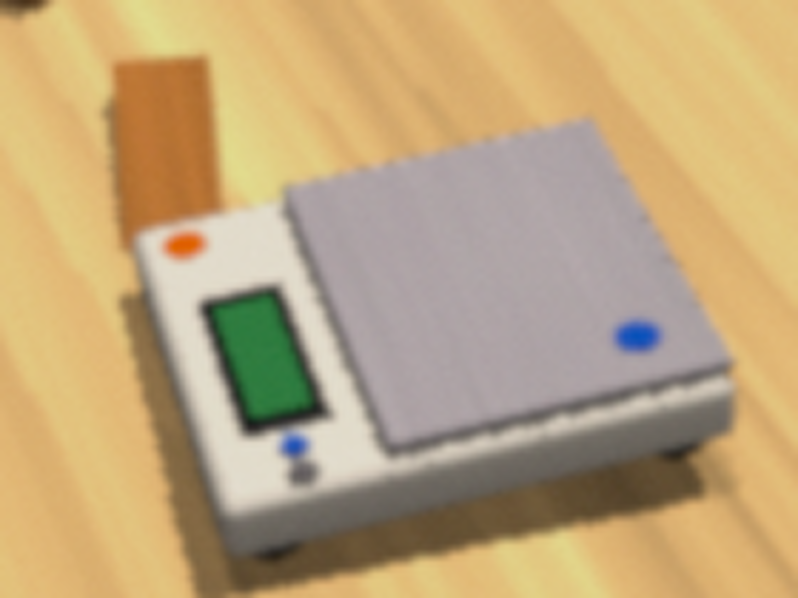

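```bash
cat > fit.py <<'E'
from h import *
from scipy.optimize import least_squares
from scipy.spatial.transform import Rotation as Ro
SP=dict(o=(-80,70,44),b=(70,-60,52),pbl=(100,85,52),pfl=(-35,85,52),pfr=(-35,-85,52),hfl=(-100,90,44),hfr=(-100,-90,44),pbr=(100,-85,52))
WP=dict(a=(-55,22,20),b=(-55,-22,20),c=(55,22,1.5),d=(55,-22,1.5))
ax=np.array([80,70,0])/np.hypot(80,70)
def spts(p,P,lift=0.0):  # p x,y,yaw ; lift in mm of short foot
    tilt=-(9-lift)/105.4 
    R=Ro.from_euler('z',p[2])*Ro.from_rotvec(ax*tilt)
    return R.apply(np.array(P)/1000)+[p[0],p[1],0]
def wpts(p,P): return Ro.from_euler('z',p[2]).apply(np.array(P)/1000)+[p[0],p[1],0]
def fit(fn,obs,x0,free_lift=False):
    def r(p):
        o=[]
        for c,d,M in obs:
            P=[M[k] for k in d]
            w=fn(p[:3],P,p[3]) if free_lift else fn(p,P)
            o.append(proj(c,w)-np.array(list(d.values())))
        return np.concatenate(o).ravel()
    s=least_squares(r,x0,loss='soft_l1'); return s.x,r(s.x).reshape(-1,2)
E
cat > a.py <<'E'
from fit import *
c=load('top0'); s=load('side0')
A=lambda x,y:((x+.5)/5.3-.5+185,(y+.5)/5.3-.5+150)
B=lambda x,y:((x+.5)/5.7-.5+210,(y+.5)/5.7-.5+160)
sa=dict(o=A(372,442),b=A(686,158),pbl=A(385,62),pfl=A(350,345),pfr=A(712,388),hfl=A(333,473),hfr=A(704,520),pbr=A(746,107))
sb=dict(o=B(186,245),b=B(638,336),pfl=B(287,186),pbl=B(592,118),pbr=B(730,366),pfr=B(392,450),hfl=B(137,232),hfr=B(230,515))
wa=dict(a=A(84,320),b=A(62,405),c=A(302,388),d=A(278,472))
wb=dict(a=B(207,58),b=B(113,63),d=B(130,250))
print(spts([0,0,0],[(-80,70,9),(80,-70,0)]))
for obs in ([(c,sa,SP)],[(s,sb,SP)],[(c,sa,SP),(s,sb,SP)]):
    p,r=fit(spts,obs,[.53,-.1,0]); print('scale',p.round(4),r.round(1).tolist())
ps=p
print('freelift',fit(spts,obs,[.53,-.1,0,0],True)[0])
for obs in ([(c,wa,WP)],[(c,wa,WP),(s,wb,WP)]):
    p,r=fit(wpts,obs,[.49,.06,-1.8]); print('wedge',p.round(4),r.round(1).tolist())
f=spts(ps,[(-80,70,9)]); d=f[0,:2]-p[:2]; print('foot',f,'dist org',np.linalg.norm(d),'dir',np.arctan2(d[1],d[0]))
print('thin',wpts(p,[(55,0,0)]),'thick',wpts(p,[(-55,0,0)]))
print('test',spts(ps,[(70,-60,52)]),spts(ps,[(70,-60,52)],9))
E
python3 a.py
```

```text
[[-8.02526639e-02  7.02887587e-02 -1.85093630e-05]
 [ 7.97472172e-02 -6.97111054e-02  8.98571853e-03]]
scale [ 0.5382 -0.1133 -0.1279] [[0.1, 0.2], [-0.1, -0.1], [0.3, -0.6], [0.1, -0.3], [-0.0, -0.1], [-1.5, 1.3], [0.3, 1.4], [0.1, -1.3]]
scale [ 0.5396 -0.1126 -0.1323] [[0.4, 0.6], [0.5, 0.6], [-0.4, 0.3], [0.5, -0.1], [1.6, -0.8], [-0.2, -0.6], [-1.0, -0.1], [-1.2, -0.2]]
scale [ 0.5389 -0.1131 -0.1301] [[-0.1, -0.2], [-0.1, -0.3], [0.3, -0.9], [0.0, -0.7], [-0.1, -0.3], [-1.6, 0.9], [0.1, 1.2], [0.1, -1.5], [0.1, 0.9], [0.4, 0.8], [-0.7, 0.6], [0.2, 0.0], [1.5, -0.7], [-0.3, -0.3], [-1.2, 0.2], [-1.3, 0.2]]
freelift [ 0.53870349 -0.11279451 -0.12844633  0.90771026]
wedge [ 0.4898  0.0618 -1.8628] [[-0.1, -0.3], [-1.1, 0.2], [0.7, -0.3], [0.2, 0.4]]
wedge [ 0.49    0.0624 -1.8523] [[-0.5, -0.2], [-1.3, 0.4], [0.5, -0.6], [0.2, 0.1], [0.6, 0.1], [0.1, 0.6], [-0.6, 0.6]]
foot [[ 4.68461911e-01 -3.29984708e-02 -1.85093630e-05]] dist org 0.09776258658941765 dir -1.7933133165590271
thin [[0.4747591  0.00951823 0.        ]] thick [[0.50531425 0.11518934 0.        ]]
test [[ 0.59788928 -0.17771905  0.05959282]] [[ 0.60053644 -0.18168385  0.052     ]]
```

The crops confirm the small wedge: thin end at about (240,231) in the top view, aimed at the foot under the orange dot. I'll move round behind its thick end with the fingers closed.

Request:
{"op": "step_arm", "data": {
  "series": [
    [[6, 4, 0], 0.15, 255],
    [[12, 8.5, 0], 0.3, 255],
    [[17, 13, 0], 0.45, 255],
    [[22, 17, 0], 0.6, 255],
    [[26, 21, 0], 0.7, 255]
  ],
  "newtons": 20
}}

```text
clock: 0.72
tcp_pos: [0.3768, -0.363, 0.2022]
orientation: [-0.001, 0.893, 0.451, -0.0]
wrist_force: [0.5, -1.2, -0.2]
finger_gap: 0.0001
```

Request:
{"op": "step_arm", "data": {
  "series": [
    [[2, 5.5, 0], 0.1, 255],
    [[4, 11, 0], 0.2, 255],
    [[6, 16.5, 0], 0.3, 255],
    [[8, 22, 0], 0.35, 255],
    [[10, 28, 0], 0.41, 255]
  ]
}}

```text
clock: 1.35
tcp_pos: [0.4769, -0.082, 0.202]
orientation: [-0.001, 0.782, 0.624, -0.0]
wrist_force: [0.5, 0.4, 0.3]
finger_gap: -0.0001
```

Request:
{"op": "step_arm", "data": {
  "series": [
    [[0.8, 5.9, 0], 0, 255],
    [[1.7, 11.8, 0], 0, 255],
    [[2.6, 17.7, 0], 0, 255],
    [[3.4, 23.7, 0], 0, 255],
    [[3.4, 23.7, 0], 0, 255]
  ]
}}

```text
clock: 1.98
tcp_pos: [0.5104, 0.1588, 0.2013]
orientation: [-0.001, 0.78, 0.626, -0.001]
wrist_force: [-1.0, -0.9, 0.5]
finger_gap: -0.0001
```

Request:
{"op": "step_arm", "data": {
  "series": [
    [[0, 0, -5], 0, 255],
    [[0, 0, -10], 0, 255],
    [[0, 0, -12], 0, 255],
    [[0, 0, -12], 0, 255]
  ]
}}

```text
clock: 2.48
tcp_pos: [0.5084, 0.1575, 0.0793]
orientation: [-0.002, 0.78, 0.626, -0.003]
wrist_force: [-0.9, -0.0, -0.5]
finger_gap: 0.0001
```

Run:
```python
from h import *
for n in ['top','wrist']:
    c=snap(n,n+'1')
print(env.get_state()['tcp_pos'])
```

```text
[0.51080976 0.15809415 0.08197446]
```

View pics/wrist1.png

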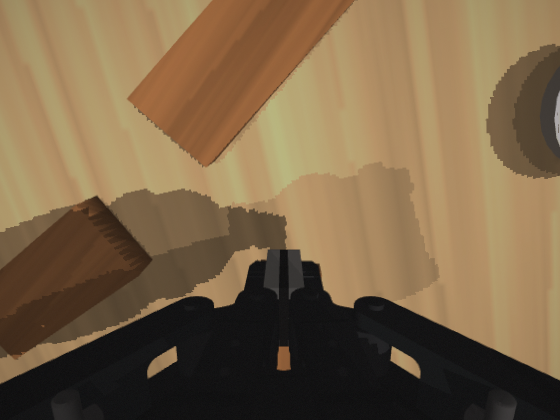

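View pics/top1.png

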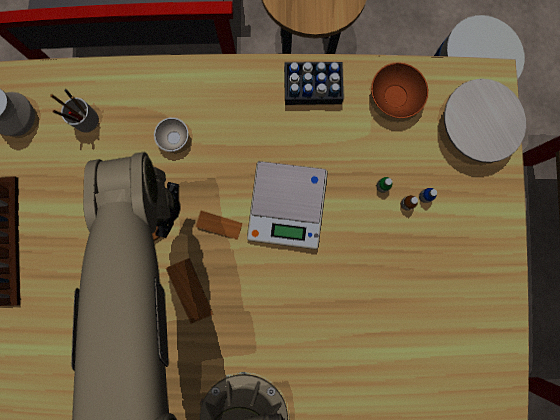

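Request:
{"op": "step_arm", "data": {
  "series": [
    [[0, 0, -4], 0, 255],
    [[0, 0, -6], 0, 255],
    [[0, 0, -7.2], 0, 255],
    [[0, 0, -7.2], 0, 255]
  ]
}}

```text
clock: 3.08
tcp_pos: [0.5111, 0.1579, 0.0103]
orientation: [-0.001, 0.78, 0.626, -0.0]
wrist_force: [-0.9, -0.0, -0.1]
finger_gap: 0.0001
```

Request:
{"op": "step_arm", "data": {
  "series": [
    [[-0.3, -1.3, 0], 0, 255],
    [[-0.5, -2.2, 0], 0, 255],
    [[-0.7, -3.1, 0], 0, 255],
    [[-0.9, -3.9, 0], 0, 255],
    [[-0.9, -3.9, 0], 0, 255]
  ]
}}

```text
clock: 3.7
tcp_pos: [0.502, 0.1183, 0.0104]
orientation: [-0.001, 0.78, 0.625, -0.0]
wrist_force: [0.4, 0.3, -0.6]
finger_gap: -0.0001
```

Run:
```python
from h import *
c=snap('top','top2');s=snap('side','side2')
a=cv2.resize(c['frame'][150:270,140:290,::-1],None,fx=5,fy=5,interpolation=cv2.INTER_CUBIC)
cv2.imwrite('pics/c2.png',a)
b=cv2.resize(s['frame'][130:270,190:350,::-1],None,fx=4,fy=4,interpolation=cv2.INTER_CUBIC)
cv2.imwrite('pics/d2.png',b)
st=env.get_state();print(st['tcp_pos'],st['wrist_force'],st['orientation'])
```

```text
[0.50216961 0.11886    0.01036434] [0.33218153 0.55497936 0.32149409] [-1.11108867e-03  7.80247328e-01  6.25470026e-01 -3.45044286e-04]
```

View pics/c2.png

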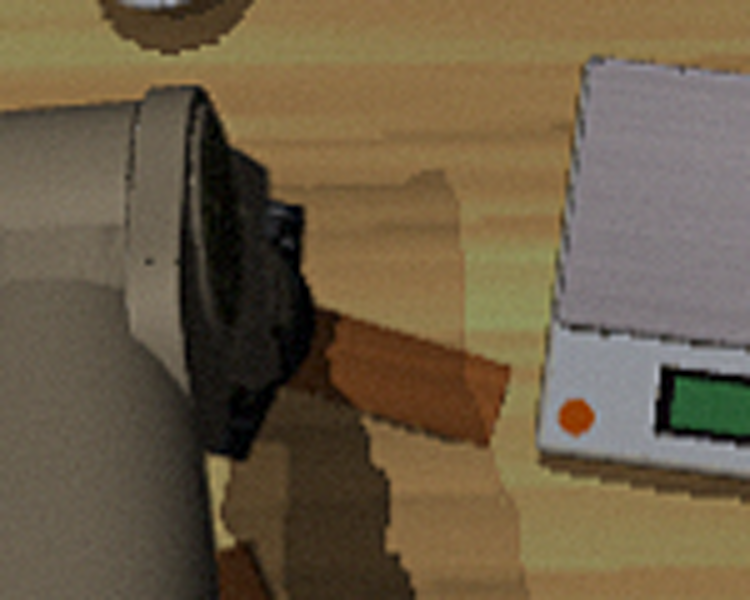

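View pics/d2.png

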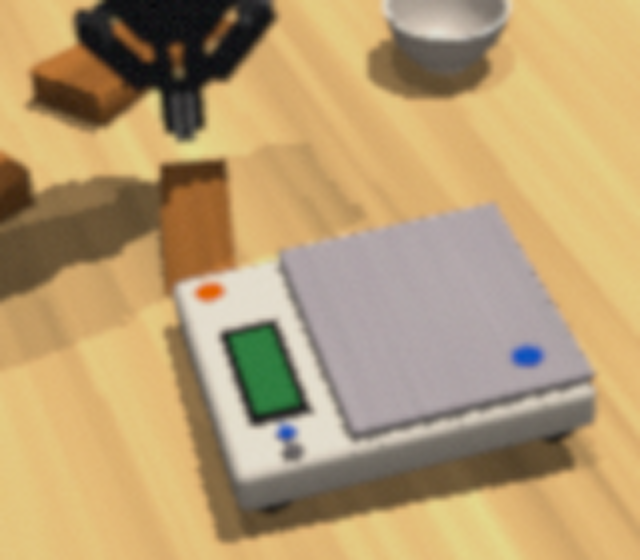

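Run:
```python
from fit import *
s=load('side2')
q=proj(s,[[.5022,.1189,.0104],[.5022,.1189,0.02],[.505,.115,0],[.505,.115,.02]]); print(q, (q-[190,130])*4)
T=np.array(s['camera_from_world']);print(-T[:3,:3].T@T[:3,3])
print(world(s,[(183/4+190,137/4+130)]*3,[0,.01,.03]))
```

```text
[[236.66187712 172.99278074]
 [236.39703532 170.01553188]
 [238.4457703  176.74723031]
 [237.91185187 170.57428217]] [[186.64750849 171.97112297]
 [185.58814129 160.06212753]
 [193.78308118 186.98892122]
 [191.64740749 162.29712869]]
[ 0.228271   -0.84222273  0.74874639]
[[0.51664227 0.17088895 0.        ]
 [0.51279088 0.15735818 0.01      ]
 [0.50508811 0.13029663 0.03      ]]
```

The side picture puts the fingertips about 40 mm behind the reported pose, at (236,164). I'll take another picture before pushing.

Run:
```python
from h import *
s=snap('side','side3')
b=cv2.resize(s['frame'][130:270,190:350,::-1],None,fx=4,fy=4,interpolation=cv2.INTER_CUBIC)
cv2.imwrite('pics/d3.png',b)
st=env.get_state();print(st['tcp_pos'],st['wrist_force'],st['clock'],st['qvel'])
```

```text
[0.50223991 0.11903866 0.01037268] [0.55633973 0.94932545 0.53838462] 3.85 [ 0.00558584  0.00115521  0.00055083  0.00054331 -0.00012595  0.00182868]
```

View pics/d3.png

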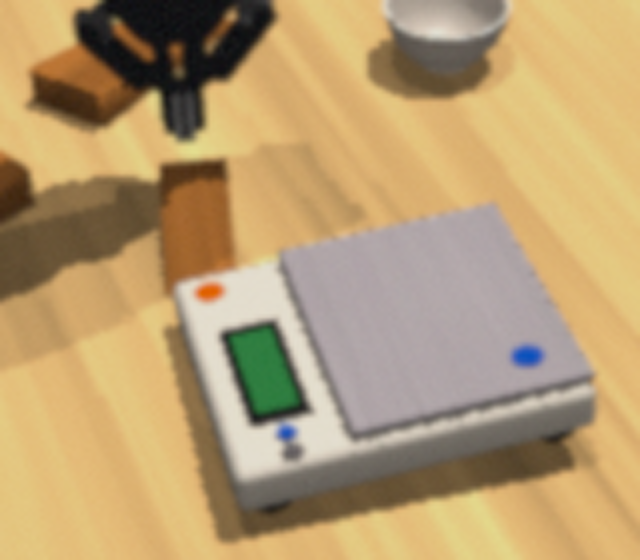

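Run:
```python
from fit import *
c=load('wrist1');T=np.array(c['camera_from_world']);print(-T[:3,:3].T@T[:3,3],T[:3,:3])
print('tcp',proj(c,[[.5108,.1581,.082]]))
# decoy corner seen at wrist (128,99),(206,166) ; in top0 pixel lower-right corners
print(world(c,[(128,99),(206,166)],[.02,.02]))
t=load('top0');print(world(t,[(147,246),(165,236)],[0.02,.02]))
w=snap('wrist','wrist3'); print('tcp',proj(w,[env.get_state()['tcp_pos']]))
T=np.array(w['camera_from_world']);print(-T[:3,:3].T@T[:3,3])
```

```text
[0.52617092 0.2229909  0.25170723] [[ 0.97608079 -0.21737371 -0.00386927]
 [-0.2088225  -0.94233804  0.26151901]
 [-0.06049351 -0.25445569 -0.96519057]]
tcp [[282.88029823 247.73418816]]
[[0.43280176 0.25103615 0.02      ]
 [0.46898326 0.20006316 0.02      ]]
[[0.4345132  0.2436539  0.02      ]
 [0.45990002 0.19768117 0.02      ]]
tcp [[281.03352334 247.71288872]]
[0.51816211 0.18412665 0.18121135]
```

View pics/wrist3.png

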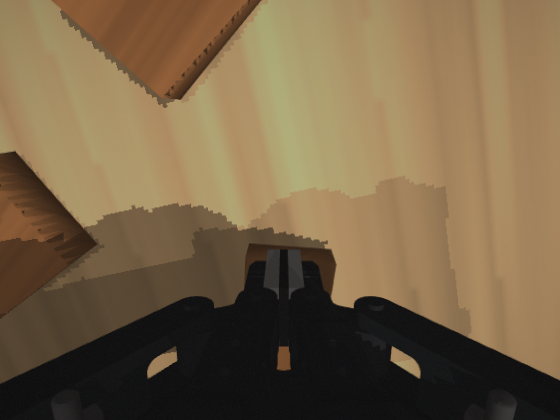

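Run:
```python
from fit import *
w=load('wrist3');s=load('side3');t=load('top2')
W=wpts([.49,.0624,-1.852],[(-55,22,20),(-55,-22,20),(-55,22,0),(-55,-22,0),(-55,0,20)]);print(W)
print('wrist',proj(w,W))
for z in (.01,.02,.03,.04): print(z,proj(w,[[.5022,.119,z]]),proj(s,[[.5022,.119,z]]))
f=s['frame'][90:190,190:290,::-1]
cv2.imwrite('pics/d3b.png',cv2.resize(f,None,fx=6,fy=6,interpolation=cv2.INTER_NEAREST))
f=w['frame'][220:320,220:360,::-1]
f=np.clip(f.astype(float)*2.2,0,255).astype(np.uint8)
cv2.imwrite('pics/w3b.png',cv2.resize(f,None,fx=5.7,fy=5.7,interpolation=cv2.INTER_NEAREST))
```

```text
[[0.52639906 0.10913445 0.02      ]
 [0.48412729 0.12134498 0.02      ]
 [0.52639906 0.10913445 0.        ]
 [0.48412729 0.12134498 0.        ]
 [0.50526317 0.11523972 0.02      ]]
wrist [[334.27198381 263.77957558]
 [243.10005335 258.50346731]
 [329.26491919 248.50654628]
 [247.16746512 243.69763496]
 [288.78296016 261.1744088 ]]
0.01 [[281.01902321 247.71503603]] [[236.66038157 173.09513451]]
0.02 [[280.86050141 255.36480303]] [[236.38451153 169.99455074]]
0.03 [[280.68340637 263.91336965]] [[236.10580822 166.86117734]]
0.04 [[280.48429421 273.5279034 ]] [[235.82422966 163.69451179]]
```

View pics/d3b.png

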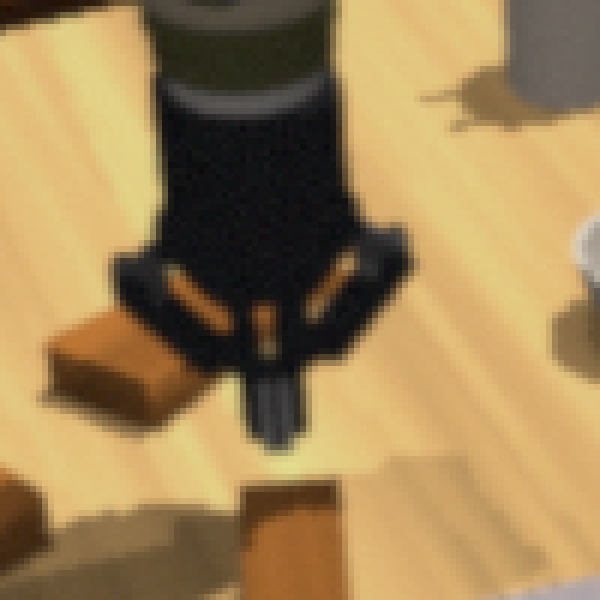

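View pics/w3b.png

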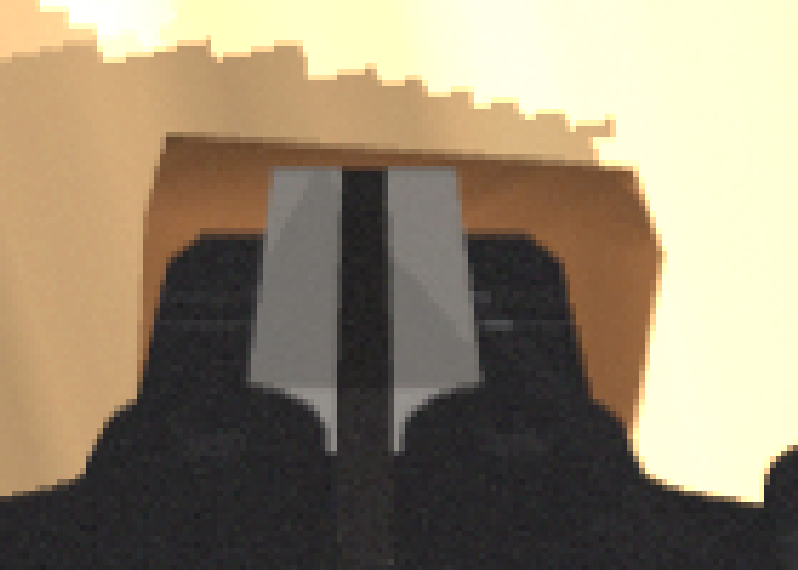

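The two pictures disagree with the pose. Wrist and side views put the fingertips at about z 0.03, above the wedge's thick end, although the reported TCP is z 0.010, and no contact force was felt. I'll back off and check the height against the table.

Request:
{"op": "step_arm", "data": {
  "series": [
    [[0.3, 1.5, 0], 0, 255],
    [[0.7, 3, 0], 0, 255],
    [[0.7, 3, -0.4], 0, 255],
    [[0.7, 3, -0.7], 0, 255],
    [[0.7, 3, -0.7], 0, 255]
  ]
}}

```text
clock: 4.53
tcp_pos: [0.5086, 0.1489, 0.0028]
orientation: [-0.001, 0.78, 0.626, -0.001]
wrist_force: [-0.2, 0.3, -0.5]
finger_gap: 0.0002
```

Run:
```python
from fit import *
s=snap('side','side4');w=snap('wrist','wrist4');st=env.get_state();p=st['tcp_pos'];print(p,st['wrist_force'],st['clock'],st['joint_pos'])
print(proj(s,[p,p+[0,0,.02]]),proj(w,[p]))
f=s['frame'][90:190,190:290,::-1]
cv2.imwrite('pics/d4.png',cv2.resize(f,None,fx=6,fy=6,interpolation=cv2.INTER_NEAREST))
```

```text
[0.50899414 0.14884405 0.00318553] [ 0.32743502  0.96357693 -0.35004379] 4.625 [ 1.32183204e-01  3.77665999e-01 -3.87007726e-01  8.08293508e-01
  1.40470603e-03  1.92215901e+00]
[[235.61891255 168.38662194]
 [235.06598998 162.24091618]] [[281.43572109 248.01999142]]
```

View pics/d4.png

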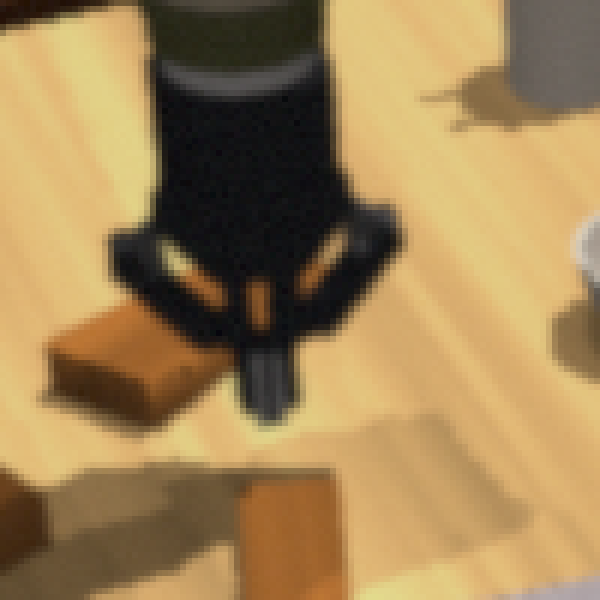

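View pics/wrist4.png

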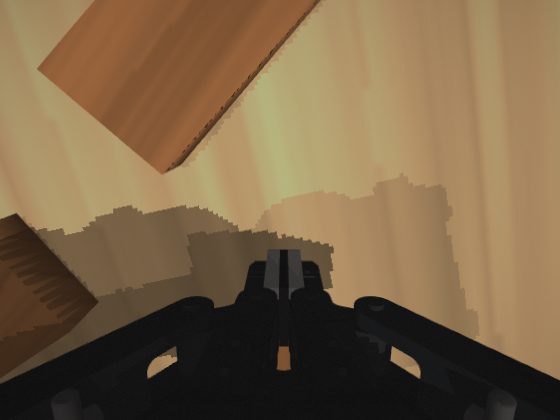

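The fingertip is at (235,160) in the side view, well above the table and its own shadow. The true fingertip looks about 25 mm higher than reported. I'll go down in small steps and watch the force.

Request:
{"op": "step_arm", "data": {
  "series": [
    [[0, 0, -0.3], 0, 255],
    [[0, 0, -0.6], 0, 255],
    [[0, 0, -0.6], 0, 255]
  ]
}}

```text
clock: 5.0
tcp_pos: [0.5087, 0.1487, -0.0031]
orientation: [-0.001, 0.78, 0.625, -0.001]
wrist_force: [1.3, 0.9, -0.4]
finger_gap: 0.0
```

Request:
{"op": "step_arm", "data": {
  "series": [
    [[0, 0, -0.3], 0, 255],
    [[0, 0, -0.6], 0, 255],
    [[0, 0, -0.6], 0, 255]
  ]
}}

```text
clock: 5.38
tcp_pos: [0.5084, 0.1487, -0.0095]
orientation: [-0.001, 0.78, 0.625, -0.001]
wrist_force: [-0.2, -0.1, -0.0]
finger_gap: -0.0003
```

Request:
{"op": "step_arm", "data": {
  "series": [
    [[0, 0, -0.3], 0, 255],
    [[0, 0, -0.5], 0, 255],
    [[0, 0, -0.5], 0, 255]
  ]
}}

```text
clock: 5.75
tcp_pos: [0.5082, 0.1486, -0.0147]
orientation: [-0.002, 0.78, 0.625, -0.001]
wrist_force: [-0.3, -0.1, 0.3]
finger_gap: -0.0003
```

Run:
```python
from fit import *
s=snap('side','side5');w=snap('wrist','wrist5');st=env.get_state();p=st['tcp_pos'];print(p,st['wrist_force'],st['clock'])
print(proj(s,[p,p+[0,0,.02]]),proj(w,[p]))
f=s['frame'][90:190,190:290,::-1]
cv2.imwrite('pics/d5.png',cv2.resize(f,None,fx=6,fy=6,interpolation=cv2.INTER_NEAREST))
```

```text
[ 0.50840598  0.14865189 -0.01448998] [-0.93426675 -0.6443002  -0.18396601] 5.85
[[235.9141825  173.80682822]
 [235.36886441 167.7708531 ]] [[281.28382141 247.94050484]]
```

View pics/d5.png

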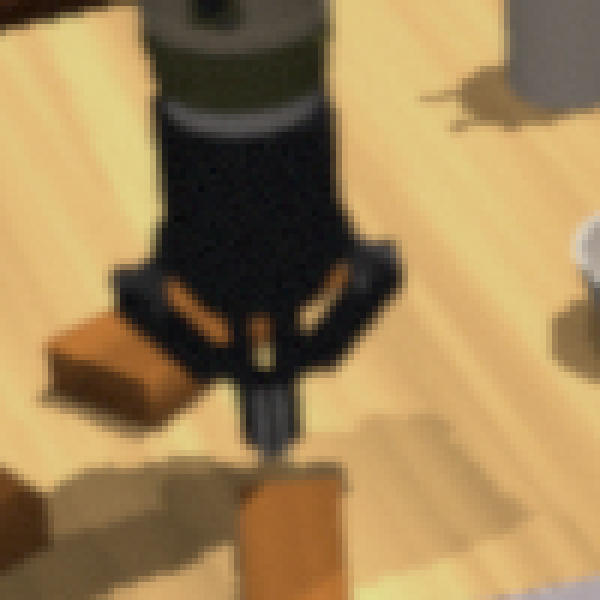

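View pics/wrist5.png

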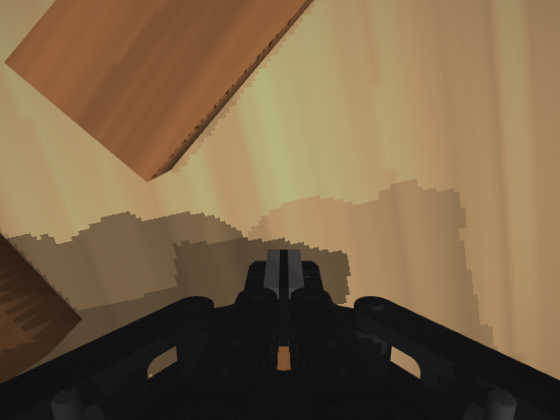

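The tip now appears at (235,165.5), about 11 mm above the table, so the offset is roughly 26 mm. I'll go 4 mm lower and then advance to contact.

Request:
{"op": "step_arm", "data": {
  "series": [
    [[0, 0, -0.4], 0, 255],
    [[0, 0, -0.4], 0, 255]
  ]
}}

```text
clock: 6.1
tcp_pos: [0.5081, 0.1486, -0.0189]
orientation: [-0.002, 0.78, 0.625, -0.001]
wrist_force: [-0.3, -0.8, -0.4]
finger_gap: 0.0002
```

Request:
{"op": "step_arm", "data": {
  "series": [
    [[-0.2, -0.9, 0], 0, 255],
    [[-0.4, -1.7, 0], 0, 255],
    [[-0.6, -2.5, 0], 0, 255],
    [[-0.7, -3.2, 0], 0, 255],
    [[-0.7, -3.2, 0], 0, 255]
  ]
}}

```text
clock: 6.72
tcp_pos: [0.501, 0.1159, -0.0188]
orientation: [-0.002, 0.781, 0.625, -0.001]
wrist_force: [-0.2, -0.4, -0.0]
finger_gap: 0.0001
```

Request:
{"op": "step_arm", "data": {
  "series": [
    [[-0.1, -0.5, 0], 0, 255],
    [[-0.2, -1, 0], 0, 255],
    [[-0.2, -1, 0], 0, 255]
  ]
}}

```text
clock: 7.1
tcp_pos: [0.499, 0.1056, -0.0188]
orientation: [-0.002, 0.781, 0.625, -0.001]
wrist_force: [0.5, -0.3, -0.7]
finger_gap: 0.0001
```

```bash
cat > look.py <<'E'
import sys
from fit import *
k=sys.argv[1]
c=snap('top','top'+k);s=snap('side','side'+k)
a=cv2.resize(c['frame'][150:260,190:340,::-1],None,fx=5,fy=5,interpolation=cv2.INTER_CUBIC)
cv2.imwrite(f'pics/A{k}.png',a)
b=cv2.resize(s['frame'][140:265,210:350,::-1],None,fx=4.8,fy=4.8,interpolation=cv2.INTER_CUBIC)
cv2.imwrite(f'pics/B{k}.png',b)
st=env.get_state();print(st['tcp_pos'],st['wrist_force'],st['clock'])
E
python3 look.py 6
```

```text
[ 0.49902972  0.10588324 -0.01879464] [ 0.48811274 -0.03228215  0.01574413] 7.2
```

View pics/A6.png

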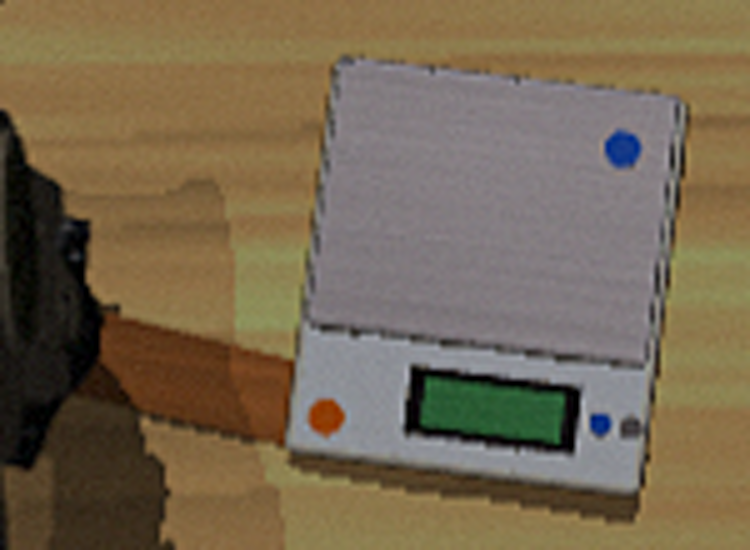

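View pics/B6.png

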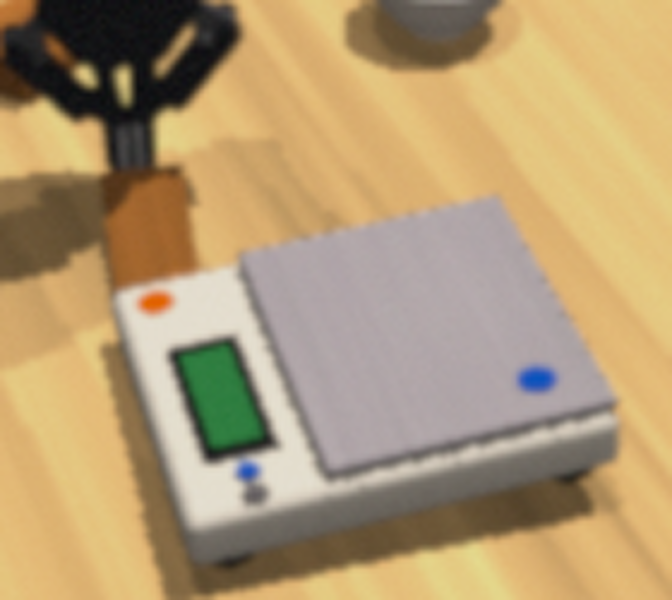

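Run:
```python
from fit import *
s=load('side6')
cv2.imwrite('pics/e6.png',cv2.resize(s['frame'][160:210,222:262,::-1],None,fx=14,fy=12,interpolation=cv2.INTER_CUBIC))
```

```text
(no output)
```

View pics/e6.png

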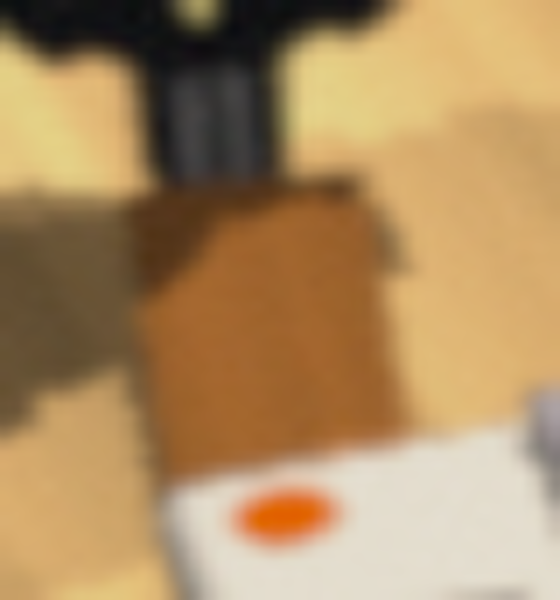

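```bash
cat > wfit.py <<'E'
from fit import *
def wfit(c,s,side,edge,x0):
    # side: dict corner->px ; edge: top-view px points on top edge a-c
    e=np.array(edge,float)
    def r(p):
        o=(proj(s,wpts(p,[WP[k] for k in side]))-np.array(list(side.values()))).ravel()
        q=proj(c,wpts(p,[WP['a'],WP['c']])); d=q[1]-q[0]; n=np.array([-d[1],d[0]])/np.hypot(*d)
        return np.r_[o,(e-q[0])@n]
    z=least_squares(r,x0); return z.x,r(z.x)
def rel(p,foot=(.4685,-.033)):
    d=np.array(foot)-p[:2]; ca,sa=np.cos(p[2]),np.sin(p[2])
    return np.array([ca*d[0]+sa*d[1],-sa*d[0]+ca*d[1]])*1000
E
python3 - <<'E'
from wfit import *
c=load('top6');s=load('side6')
A=lambda x,y:((x+.5)/5-.5+190,(y+.5)/5-.5+150)
p,r=wfit(c,s,dict(a=(247.6,174.5),b=(231.1,176.)),[A(110,318),A(200,338),A(290,359)],[.485,.04,-1.8])
print(p,r.round(2),'foot in wedge mm',rel(p)); print(wpts(p,[(-55,0,0)]))
E
```

```text
[ 0.48762714  0.04131675 -1.81408932] [-0.05 -0.1  -0.72  0.19  0.79  0.19 -0.21] foot in wedge mm [76.73584049 -0.66094202]
[[0.50087663 0.09469699 0.        ]]
```

The wedge is now square to the foot: the foot is 77 mm ahead of its origin and 0.7 mm off centre. It needs about 66 mm more, so I'll push in stages.

Request:
{"op": "step_arm", "data": {
  "series": [
    [[-0.1, -0.5, 0], 0, 255],
    [[-0.2, -1, 0], 0, 255],
    [[-0.4, -1.5, 0], 0, 255],
    [[-0.5, -2, 0], 0, 255],
    [[-0.5, -2, 0], 0, 255]
  ]
}}

```text
clock: 7.82
tcp_pos: [0.4943, 0.086, -0.0186]
orientation: [-0.002, 0.781, 0.625, -0.001]
wrist_force: [1.3, 3.3, -0.0]
finger_gap: 0.0001
```

Request:
{"op": "step_arm", "data": {
  "series": [
    [[-0.1, -0.4, 0], 0, 255],
    [[-0.2, -0.8, 0], 0, 255],
    [[-0.3, -1.2, 0], 0, 255],
    [[-0.4, -1.6, 0], 0, 255],
    [[-0.4, -1.6, 0], 0, 255]
  ]
}}

```text
clock: 8.45
tcp_pos: [0.4903, 0.0701, -0.0186]
orientation: [-0.002, 0.781, 0.625, -0.001]
wrist_force: [0.3, 2.4, -0.3]
finger_gap: -0.0003
```

```bash
python3 look.py 7
```

```text
[ 0.49027542  0.07008628 -0.01862171] [0.9629968  2.19218984 0.07353063] 8.55
```

View pics/A7.png

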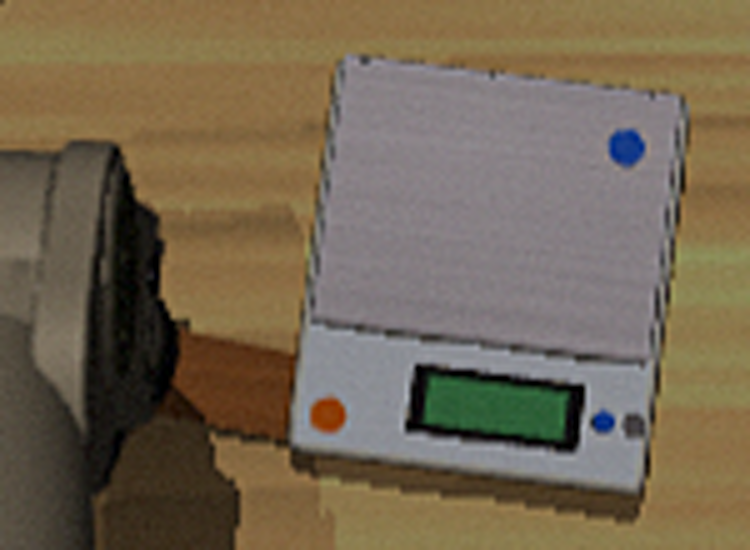

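View pics/B7.png

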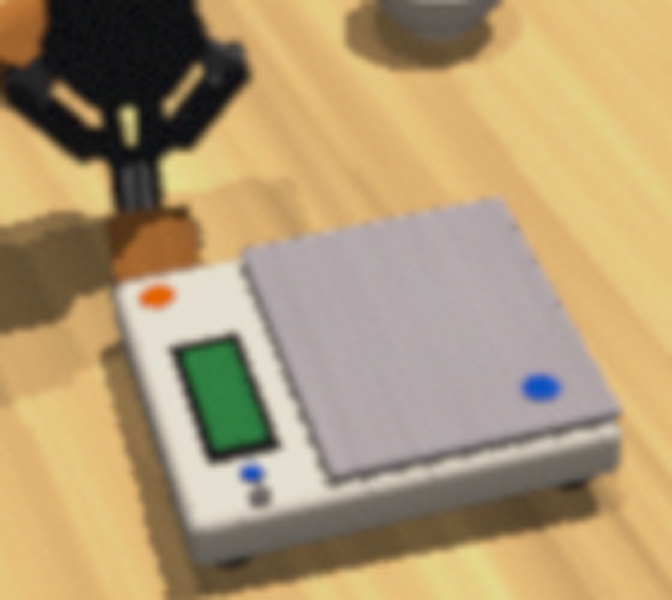

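Request:
{"op": "step_arm", "data": {
  "series": [
    [[-0.1, -0.3, 0], 0, 255],
    [[-0.1, -0.6, 0], 0, 255],
    [[-0.2, -0.9, 0], 0, 255],
    [[-0.3, -1.2, 0], 0, 255],
    [[-0.3, -1.2, 0], 0, 255]
  ]
}}

```text
clock: 9.18
tcp_pos: [0.4869, 0.0577, -0.0187]
orientation: [-0.002, 0.781, 0.625, -0.001]
wrist_force: [-0.0, 2.4, -0.2]
finger_gap: -0.0
```

Request:
{"op": "step_arm", "data": {
  "series": [
    [[-0.1, -0.3, 0], 0, 255],
    [[-0.1, -0.6, 0], 0, 255],
    [[-0.2, -0.9, 0], 0, 255],
    [[-0.2, -0.9, 0], 0, 255]
  ]
}}

```text
clock: 9.68
tcp_pos: [0.4846, 0.048, -0.0188]
orientation: [-0.001, 0.781, 0.625, -0.002]
wrist_force: [1.0, 0.8, -0.6]
finger_gap: -0.0002
```

```bash
python3 look.py 8
```

```text
[ 0.48471288  0.04804097 -0.0187856 ] [ 0.2600601   0.70599859 -0.38294042] 9.775
```

View pics/A8.png

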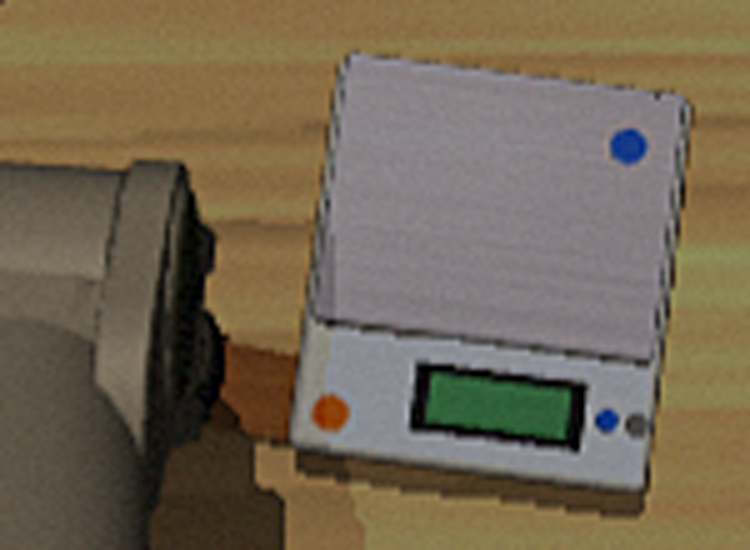

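View pics/B8.png

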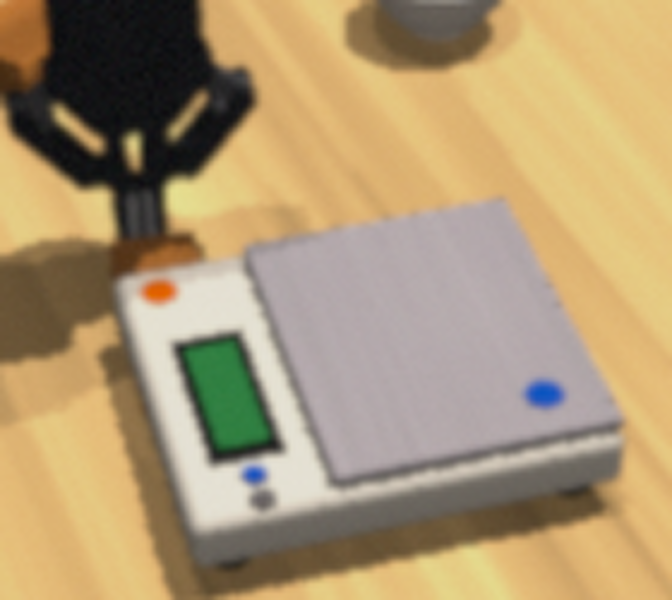

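```bash
cat > lift.py <<'E'
import sys
from fit import *
def feats(c,which):
    f=c['frame'];h=cv2.cvtColor(f,cv2.COLOR_RGB2HSV)
    x0,y0,x1,y1=(240,155,335,255) if which=='top' else (225,175,350,262)
    m=np.zeros(h.shape[:2],bool);m[y0:y1,x0:x1]=1
    out={}
    def cen(mask,name):
        n,l,st,ce=cv2.connectedComponentsWithStats((mask&m).astype(np.uint8))
        if n<2: return
        i=1+np.argmax(st[1:,4]); ys,xs=np.where(cv2.dilate((l==i).astype(np.uint8),np.ones((3,3)))>0)
        # saturation-weighted centroid
        w=h[ys,xs,1].astype(float)*h[ys,xs,2]; w-=np.percentile(w,10); w=np.clip(w,0,None)
        out[name]=np.array([np.sum(xs*w),np.sum(ys*w)])/w.sum()
    H,S,V=[h[...,i].astype(int) for i in range(3)]
    cen((H>100)&(H<125)&(S>130),'b')
    cen((H>45)&(H<80)&(S>110),'g')
    # orange restricted to near expected
    X,Y=np.meshgrid(np.arange(560),np.arange(420)); ex=(255,233) if which=='top' else (243,202)
    cen((H<16)&(S>190)&((X-ex[0])**2+(Y-ex[1])**2<81),'o')
    return out
M=dict(o=(-80,70,44),b=(70,-60,52),g=(-70,0,44))
p0=np.array([.5389,-.1131,-.1301])
def load2(k): return load('top'+k),load('side'+k)
t,s=load2('0'); F0=[feats(t,'top'),feats(s,'side')]
# display centre local from initial (both views): fit
def rg(q): return np.r_[proj(t,spts(p0,[(q[0],q[1],44)]))[0]-F0[0]['g'],proj(s,spts(p0,[(q[0],q[1],44)]))[0]-F0[1]['g']]
q=least_squares(rg,[-70,0]).x; M['g']=(q[0],q[1],44)
bias=[{k:F[k]-proj(c,spts(p0,[M[k]]))[0] for k in F} for F,c in zip(F0,(t,s))]
def est(k):
    t,s=load2(k);F=[feats(t,'top'),feats(s,'side')]
    def r(x):
        o=[]
        for f,c,b in zip(F,(t,s),bias):
            for n in f:
                if n in b:o.append(f[n]-b[n]-proj(c,spts(x[:3],[M[n]],x[3]))[0])
        return np.concatenate(o)
    z=least_squares(r,np.r_[p0,3]);return z.x,r(z.x)
if __name__=='__main__':
    print(q,bias)
    for k in sys.argv[1:]:
        x,r=est(k);print(k,x.round(4),'moved mm',((x[:2]-p0[:2])*1000).round(1),r.round(2))
        print(' foot xy',spts(x[:3],[(-80,70,9)],x[3]).round(4))
E
python3 lift.py 0 6 7 8
```

```text
[-66.45390455 -10.62123498] [{'b': array([0.14759288, 0.24526078]), 'g': array([0.62735882, 0.04767166]), 'o': array([0.08326218, 0.10723543])}, {'b': array([-0.51329351, -0.8398009 ]), 'g': array([-0.22800326, -0.83606108]), 'o': array([-0.48021702, -0.95777829])}]
0 [ 0.5389 -0.1131 -0.1301 -0.    ] moved mm [ 0. -0.] [-0. -0. -0. -0. -0. -0.  0.  0.  0. -0.  0. -0.]
 foot xy [[ 0.4684 -0.033  -0.    ]]
6 [ 0.5389 -0.1131 -0.13   -0.0036] moved mm [-0.  0.] [ 0.01 -0.01 -0.01  0.02 -0.   -0.01  0.   -0.    0.01  0.   -0.01  0.  ]
 foot xy [[ 0.4684 -0.033  -0.    ]]
7 [ 0.5389 -0.1131 -0.1302  4.4165] moved mm [-0. -0.] [ 0.07 -0.06 -0.01 -0.04 -0.11  0.06 -0.02  0.02  0.05  0.06 -0.04  0.01]
 foot xy [[ 0.4685 -0.0331  0.0044]]
8 [ 0.5389 -0.1131 -0.1295  7.9939] moved mm [ 0. -0.] [-0.02 -0.   -0.05 -0.03 -0.06  0.05 -0.02  0.06  0.07  0.06  0.01  0.04]
 foot xy [[ 0.4686 -0.0333  0.008 ]]
```

The measurement is clean: short foot up 8.0 mm and the scale has not moved. About 6 mm more push is needed.

Request:
{"op": "step_arm", "data": {
  "series": [
    [[-0.1, -0.2, 0], 0, 255],
    [[-0.1, -0.4, 0], 0, 255],
    [[-0.1, -0.5, 0], 0, 255],
    [[-0.1, -0.5, 0], 0, 255]
  ]
}}

```text
clock: 10.28
tcp_pos: [0.4839, 0.0435, -0.0187]
orientation: [-0.002, 0.781, 0.625, -0.001]
wrist_force: [1.8, 5.6, -0.9]
finger_gap: 0.0002
```

```bash
python3 look.py 9; python3 lift.py 9 | tail -2
```

```text
[ 0.48386021  0.04349458 -0.01874476] [ 1.35129525  5.53761022 -0.85415315] 10.375
9 [ 0.5389 -0.1133 -0.1294  8.5471] moved mm [ 0.  -0.2] [-0.04 -0.02 -0.03 -0.03 -0.06  0.05 -0.07  0.07  0.08  0.08  0.04  0.02]
 foot xy [[ 0.4686 -0.0335  0.0085]]
```

Request:
{"op": "step_arm", "data": {
  "series": [
    [[0, -0.2, 0], 0, 255],
    [[-0.1, -0.3, 0], 0, 255],
    [[-0.1, -0.3, 0], 0, 255]
  ]
}}

```text
clock: 10.75
tcp_pos: [0.4832, 0.0418, -0.0187]
orientation: [-0.003, 0.781, 0.625, -0.0]
wrist_force: [2.2, 8.1, -1.1]
finger_gap: -0.0005
```

```bash
python3 look.py 10; python3 lift.py 10 | tail -2
```

```text
[ 0.48318324  0.04175942 -0.01872332] [ 2.85531481  8.31237067 -0.87938268] 10.85
10 [ 0.5387 -0.1136 -0.1257  8.8041] moved mm [-0.2 -0.5] [ 0.02  0.   -0.02 -0.03 -0.08  0.07 -0.02  0.02  0.08  0.07  0.01 -0.01]
 foot xy [[ 0.4681 -0.0341  0.0088]]
```

Request:
{"op": "step_arm", "data": {
  "series": [
    [[0, -0.2, 0], 0, 255],
    [[0, -0.3, 0], 0, 255],
    [[0, -0.3, 0], 0, 255]
  ]
}}

```text
clock: 11.22
tcp_pos: [0.4834, 0.0403, -0.0187]
orientation: [-0.004, 0.78, 0.625, 0.001]
wrist_force: [2.3, 8.7, -0.8]
finger_gap: -0.0001
```

```bash
python3 look.py 11; python3 lift.py 11 | tail -2
```

```text
[ 0.48344394  0.04029635 -0.01869631] [ 1.3369323   9.57455894 -0.80400611] 11.325
11 [ 0.5386 -0.1142 -0.1208  8.8733] moved mm [-0.3 -1.1] [ 0.04 -0.03 -0.06 -0.03 -0.07  0.09  0.02  0.04  0.04  0.03 -0.    0.02]
 foot xy [[ 0.4677 -0.035   0.0089]]
```

The scale reads level to within about 0.1 mm. It has now begun to creep, 1 mm so far, so I'll stop pushing and draw the fingers back.

Request:
{"op": "step_arm", "data": {
  "series": [
    [[0.1, 0.5, 0], 0, 255],
    [[0.4, 1.5, 0], 0, 255],
    [[0.8, 3, 0], 0, 255],
    [[1, 4, 2], 0, 255],
    [[1, 4, 7], 0, 255]
  ]
}}

```text
clock: 11.95
tcp_pos: [0.4913, 0.0815, 0.05]
orientation: [-0.005, 0.78, 0.626, -0.001]
wrist_force: [0.2, -0.1, 0.2]
finger_gap: 0.0001
```

Request:
{"op": "step_arm", "data": {
  "series": [
    [[0, 0, 5], 0, 255],
    [[0, 0, 9], 0, 255],
    [[0, 0, 9], 0, 255]
  ]
}}

```text
clock: 12.32
tcp_pos: [0.4941, 0.0822, 0.1435]
orientation: [-0.003, 0.78, 0.626, 0.002]
wrist_force: [0.7, 0.5, -0.8]
finger_gap: -0.0
```

```bash
python3 look.py 12; python3 lift.py 12 | tail -2
```

```text
[0.49144408 0.08199595 0.1399012 ] [ 0.19582665 -0.37930999 -0.64905651] 12.425
12 [ 0.5386 -0.1142 -0.1204  8.935 ] moved mm [-0.3 -1.1] [ 0.05 -0.02 -0.03 -0.03 -0.08  0.06  0.01  0.02  0.05  0.04 -0.04  0.01]
 foot xy [[ 0.4676 -0.0351  0.0089]]
```

View pics/B12.png

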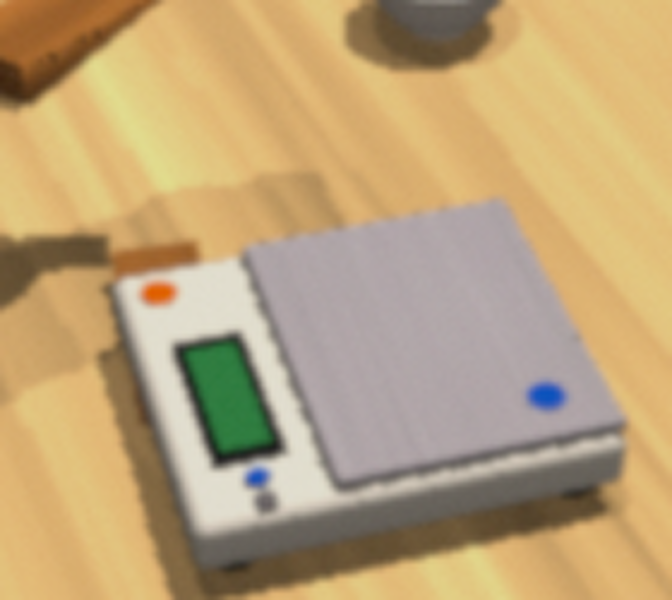

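Hands off, the lift reads 8.9 mm, so the scale is level, with the wedge at (118–198,258) in the crop. The blue dot works out at world (0.601, -0.182). I'll move above it.

Request:
{"op": "step_arm", "data": {
  "series": [
    [[2.2, -5.3, 0], 0, 255],
    [[4.4, -10.6, 0], 0, 255],
    [[6.6, -15.9, 0], 0, 255],
    [[8.8, -21.1, 0], 0, 255],
    [[11, -26.4, 0], 0, 255]
  ]
}}

```text
clock: 13.05
tcp_pos: [0.601, -0.183, 0.1375]
orientation: [-0.007, 0.78, 0.626, -0.002]
wrist_force: [1.3, 0.3, -0.2]
finger_gap: -0.0
```

Request:
{"op": "step_arm", "data": {
  "series": [
    [[0, 0, -4], 0, 255],
    [[0, 0, -7.5], 0, 255],
    [[0, 0, -7.5], 0, 255]
  ]
}}

```text
clock: 13.42
tcp_pos: [0.5971, -0.1813, 0.0572]
orientation: [-0.011, 0.78, 0.626, -0.004]
wrist_force: [-1.0, 0.0, 0.0]
finger_gap: -0.0001
```

```bash
python3 look.py 13;python3 - <<'E'
from fit import *
print(spts([.5386,-.1142,-.1204],[(70,-60,52)],8.94))
E
```

```text
[ 0.60039586 -0.18246935  0.06181285] [ 0.35958437 -0.78264833  0.48140742] 13.525
[[ 0.60087    -0.18214882  0.05205194]]
```

View pics/B13.png

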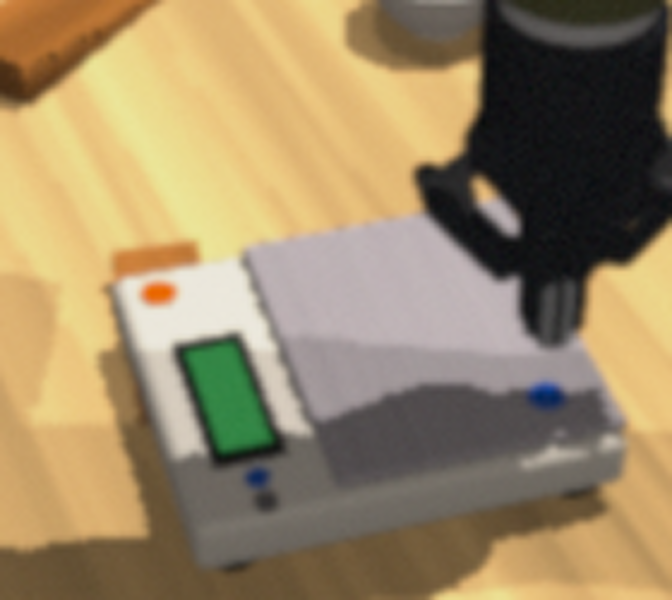

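Request:
{"op": "step_arm", "data": {
  "series": [
    [[0, 0, -1.5], 0, 255],
    [[0, 0, -2.4], 0, 255],
    [[0, 0, -2.6], 0, 255],
    [[0, 0, -2.6], 0, 255]
  ]
}}

```text
clock: 14.02
tcp_pos: [0.6004, -0.1824, 0.0359]
orientation: [-0.008, 0.78, 0.626, -0.002]
wrist_force: [-0.6, -0.3, -0.6]
finger_gap: -0.0001
```

Request:
{"op": "step_arm", "data": {
  "series": [
    [[0, 0, -0.2], 0, 255],
    [[0, 0, -0.4], 0, 255],
    [[0, 0, -0.4], 0, 255]
  ]
}}

```text
clock: 14.4
tcp_pos: [0.6003, -0.1824, 0.0318]
orientation: [-0.008, 0.78, 0.626, -0.002]
wrist_force: [0.4, 0.6, -1.0]
finger_gap: 0.0003
```

Request:
{"op": "step_arm", "data": {
  "series": [
    [[0, 0, -0.2], 0, 255],
    [[0, 0, -0.3], 0, 255],
    [[0, 0, -0.3], 0, 255]
  ]
}}

```text
clock: 14.78
tcp_pos: [0.6002, -0.1823, 0.0286]
orientation: [-0.008, 0.78, 0.626, -0.002]
wrist_force: [-0.1, 0.6, -1.1]
finger_gap: 0.0001
```

Request:
{"op": "step_arm", "data": {
  "series": [
    [[0, 0, -0.1], 0, 255],
    [[0, 0, -0.2], 0, 255],
    [[0, 0, -0.2], 0, 255]
  ]
}}

```text
clock: 15.15
tcp_pos: [0.6001, -0.1823, 0.0265]
orientation: [-0.008, 0.78, 0.626, -0.003]
wrist_force: [0.1, -0.6, 0.2]
finger_gap: 0.0
```

Request:
{"op": "step_arm", "data": {
  "series": [
    [[0, 0, -0.1], 0, 255],
    [[0, 0, -0.2], 0, 255],
    [[0, 0, -0.2], 0, 255]
  ]
}}

```text
clock: 15.52
tcp_pos: [0.6, -0.1823, 0.0244]
orientation: [-0.008, 0.78, 0.626, -0.003]
wrist_force: [0.4, 0.0, -0.2]
finger_gap: 0.0
```

```bash
python3 look.py 14
```

```text
[ 0.60008104 -0.18227754  0.02444741] [-0.34640692 -0.0624398  -0.35576758] 15.625
```

View pics/B14.png

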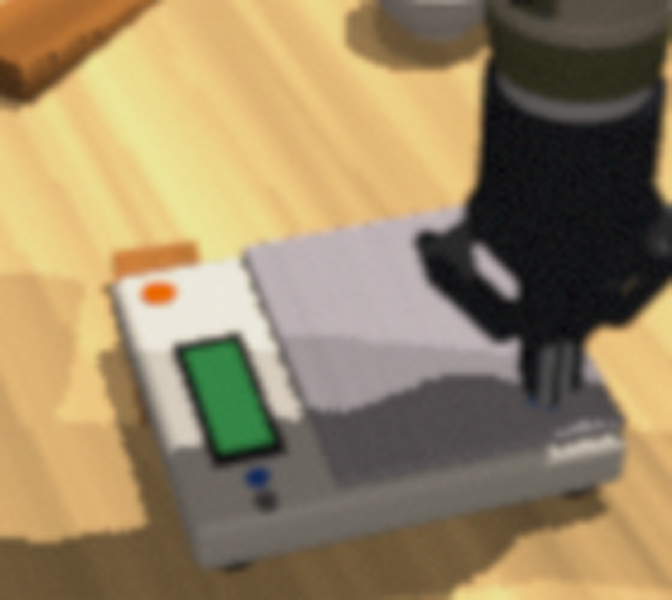

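The tip now covers the dot at (550,402) in the crop and is almost touching. I'll continue in 1–2 mm steps.

Request:
{"op": "step_arm", "data": {
  "series": [
    [[0, 0, -0.1], 0, 255],
    [[0, 0, -0.1], 0, 255]
  ]
}}

```text
clock: 15.88
tcp_pos: [0.6003, -0.1824, 0.0239]
orientation: [-0.008, 0.779, 0.626, -0.002]
wrist_force: [-0.3, -0.4, 4.0]
finger_gap: -0.0002
```

Request:
{"op": "step_arm", "data": {
  "series": [
    [[0, 0, -0.1], 0, 255],
    [[0, 0, -0.1], 0, 255]
  ]
}}

```text
clock: 16.12
tcp_pos: [0.6003, -0.1824, 0.0238]
orientation: [-0.007, 0.78, 0.626, -0.002]
wrist_force: [-1.4, 0.3, 7.2]
finger_gap: 0.0004
```

Request:
{"op": "step_arm", "data": {
  "series": [
    [[0, 0, -0.1], 0, 255],
    [[0, 0, -0.1], 0, 255]
  ]
}}

```text
clock: 16.38
tcp_pos: [0.6004, -0.1824, 0.0238]
orientation: [-0.007, 0.779, 0.626, -0.002]
wrist_force: [-2.6, 1.1, 7.1]
finger_gap: -0.0003
```

Contact: 7 N and the corner does not sink. I'll press slightly harder and measure while pressing.

Request:
{"op": "step_arm", "data": {
  "series": [
    [[0, 0, -0.2], 0, 255],
    [[0, 0, -0.2], 0, 255],
    [[0, 0, -0.2], 0, 255],
    [[0, 0, -0.2], 0, 255]
  ]
}}

```text
clock: 16.88
tcp_pos: [0.6004, -0.1824, 0.0237]
orientation: [-0.007, 0.779, 0.626, -0.002]
wrist_force: [-4.8, 2.0, 12.0]
finger_gap: 0.0003
```

```bash
python3 look.py 15
python3 - <<'E'
import lift
from fit import *
for k in ('12','15'):
    for v,n in ((0,'top'),(1,'side')):
        print(k,n,{a:b.round(2) for a,b in lift.feats(load(n+k),n).items()})
E
```

```text
[ 0.60042198 -0.18246209  0.02370214] [-4.29606978  1.08762761 12.39597626] 16.975
12 top {'b': array([315.66, 178.58]), 'g': array([289.96, 230.68]), 'o': array([256.36, 232.45])}
12 side {'b': array([323.38, 222.  ]), 'g': array([257.02, 222.28]), 'o': array([242.57, 200.56])}
15 top {'b': array([265.36, 199.2 ]), 'o': array([247.53, 234.36])}
15 side {'b': array([263.16, 239.05]), 'g': array([257.09, 222.39]), 'o': array([242.64, 200.5 ])}
```

At 12 N the corner sank only about 0.2 mm and the orange dot moved less than 0.1 px. It holds, so I'll lift straight off and withdraw.

Request:
{"op": "step_arm", "data": {
  "series": [
    [[0, 0, 1], 0, 255],
    [[0, 0, 4], 0, 255],
    [[0, 0, 9], 0, 255],
    [[0, 0, 14], 0, 255],
    [[0, 0, 16], 0, 255]
  ]
}}

```text
clock: 17.6
tcp_pos: [0.602, -0.1831, 0.1877]
orientation: [-0.004, 0.779, 0.626, -0.001]
wrist_force: [0.1, 0.3, -0.6]
finger_gap: 0.0002
```

Request:
{"op": "step_arm", "data": {
  "series": [
    [[-3, -5, 0], 0, 255],
    [[-6, -10, 0], 0, 255],
    [[-9, -15, 0], 0, 255],
    [[-12, -20, 0], 0, 255],
    [[-15, -25, 0], 0, 255]
  ]
}}

```text
clock: 18.23
tcp_pos: [0.451, -0.4347, 0.1879]
orientation: [-0.004, 0.779, 0.626, -0.001]
wrist_force: [1.2, -1.4, 0.5]
finger_gap: 0.0
```

Request:
{"op": "step_arm", "data": {
  "series": [
    [[-4, -3, 0], 0, 255],
    [[-8, -6, 0], 0, 255],
    [[-10, -8, 0], 0, 255],
    [[-10, -8, 0], 0, 255],
    [[-10, -8, 0], 0, 255]
  ]
}}

```text
clock: 18.85
tcp_pos: [0.3513, -0.5143, 0.1878]
orientation: [-0.004, 0.779, 0.626, -0.0]
wrist_force: [-0.0, 0.5, 1.0]
finger_gap: -0.0001
```

```bash
python3 look.py 16; python3 lift.py 16 | tail -2
```

```text
[ 0.35190739 -0.51388686  0.18795914] [0.29935103 0.60421105 0.29736489] 18.95
16 [ 0.5386 -0.1141 -0.1204  9.0421] moved mm [-0.3 -1. ] [ 0.05 -0.03 -0.01 -0.02 -0.06  0.07  0.02  0.  ]
 foot xy [[ 0.4676 -0.035   0.009 ]]
```

View pics/top16.png

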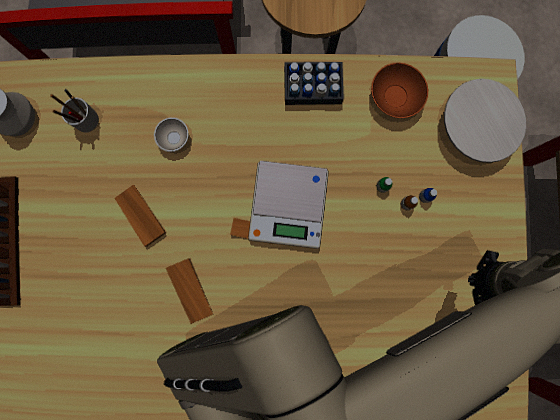

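View pics/side16.png

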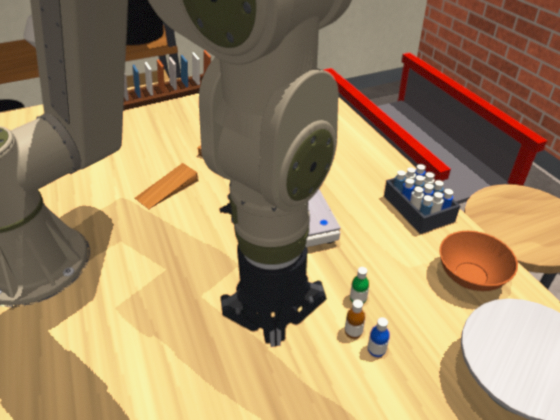

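The scale is level (lift 9.0 mm) with the wedge under its foot at (240,229). The bottles, bowl and larger wedges are where they were, and the robot is clear. Handing in.

```bash
python3 -c "
from workcell import env
print(env.hand_in())"
```

```text
the job is handed in; nothing more can be done
None
```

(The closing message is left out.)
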